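Load the demonstration balls into the carrier with a jammed seat

TASK

Put the three steel balls into the grey carrier, one to a well, and press each one down until its white seat is fully home and stays there. One of the four seats is jammed and looks like the others: find it by feel and leave that well empty. Leave the glassware and the cup alone.

Things in the scene. Friction and masses are not known exactly. Their poses are not given: they have to be found in the camera images.
- carrier: Fixed grey plastic carrier block, 230 x 230 x 50 mm high, standing on the table. Origin: centre of its underside; x and y along its sides, z up. Four round bores of 46 mm in a square, 110 mm apart (centres 55 mm either side of the middle along its x and y). In each bore stands a white ring-shaped seat; of the four alike seats one is jammed and never yields, in a bore that changes each time. The centre of a ball on a raised seat is 92 mm above the table, fully home 72 mm.
- well_1 (a point): Centre of a bore's mouth, level with the carrier's top (50 mm above the table), at -55, -55 mm along the carrier's x, y. Seat ring 42 mm outside, 30 mm inside, its top 16 mm above the mouth at first. Unless jammed it slides down 20 mm to a firm stop under about 7 N (10 N at 50 mm/s), not under a ball's weight, and stays where it is left. Any bore may have the jammed one.
- well_2 (a point): Centre of a bore's mouth, level with the carrier's top (50 mm above the table), at -55, +55 mm along the carrier's x, y. Seat ring 42 mm outside, 30 mm inside, its top 16 mm above the mouth at first. Unless jammed it slides down 20 mm to a firm stop under about 7 N (10 N at 50 mm/s), not under a ball's weight, and stays where it is left. Any bore may have the jammed one.
- well_3 (a point): Centre of a bore's mouth, level with the carrier's top (50 mm above the table), at +55, -55 mm along the carrier's x, y. Seat ring 42 mm outside, 30 mm inside, its top 16 mm above the mouth at first. Unless jammed it slides down 20 mm to a firm stop under about 7 N (10 N at 50 mm/s), not under a ball's weight, and stays where it is left. Any bore may have the jammed one.
- well_4 (a point): Centre of a bore's mouth, level with the carrier's top (50 mm above the table), at +55, +55 mm along the carrier's x, y. Seat ring 42 mm outside, 30 mm inside, its top 16 mm above the mouth at first. Unless jammed it slides down 20 mm to a firm stop under about 7 N (10 N at 50 mm/s), not under a ball's weight, and stays where it is left. Any bore may have the jammed one.
- ball_a_center (a point): Centre of one of three alike hollow steel balls, 60 mm diameter, about 0.18 to 0.33 kg. It starts resting on a fixed cork ring (52 mm across, 12 mm high) with its centre 38 mm above the table. The balls are interchangeable.
- ball_a: The same ball as a body; its origin is a point on its surface and turns with it, so use the centre point.
- ball_b_center (a point): Centre of one of three alike hollow steel balls, 60 mm diameter, about 0.18 to 0.33 kg. It starts resting on a fixed cork ring (52 mm across, 12 mm high) with its centre 38 mm above the table. The balls are interchangeable.
- ball_b: The same ball as a body; its origin is a point on its surface and turns with it, so use the centre point.
- ball_c_center (a point): Centre of one of three alike hollow steel balls, 60 mm diameter, about 0.18 to 0.33 kg. It starts resting on a fixed cork ring (52 mm across, 12 mm high) with its centre 38 mm above the table. The balls are interchangeable.
- ball_c: The same ball as a body; its origin is a point on its surface and turns with it, so use the centre point.
- beaker: Bystander: empty glass beaker, 84 mm across, 110 mm high; origin at the centre of its underside. Leave alone.
- cylinder: Bystander: stoppered glass measuring cylinder, foot 72 mm across, 220 mm high; origin at the centre of its underside. Leave alone.
- cup: Bystander: yellow cup, 90 mm across, 70 mm high; origin at the centre of its underside. Leave alone.
Mind the look-alikes: they are no part of the job. Leave any purple look-alike of the ball_a alone.

How it is judged:
By the outcome, as a careful person would: the job done as asked, in the order asked, and still so for the second after the job is handed in, with the robot touching nothing.
It also fails if it takes over 72 s, if anything falls off the work surface, if the arm or the gripper's body presses on something with over 40 N, if the wrist force passes 120 N, or if a joint passes its speed limit or range.

ROBOT

A 7-joint arm with a two-finger parallel gripper is mounted at the origin on the work surface. World frame = base frame: x ahead of the robot, y to its left, z up, the work surface at z = 0. Lengths are in m, angles in degrees, forces in N, time in s.
With the tool pointing down it reaches from about 0.4 to 0.925 m from the base axis. Payload 4.1 kg.
Tool frame: the origin (TCP) lies on the front face of the gripper's body, between the roots of the fingers; the fingertips stand 73 mm ahead of it and the grasp point (between the pads) lies 54 mm ahead of it; x points along the fingers, y is the direction in which the jaws open and shut, and the axes are right-handed (so a half turn about x gives the same grasp; the last joint's range is limited). The gripper opens to 85 mm and grips with 20 to 120 N. Pads are 22 mm wide; open, the fingers measure 114 mm over their backs; the gripper's body (76 mm by 85 mm) begins 54 mm behind the grasp point. The pads swing forward as they close: fully open they stand 13 mm farther back than shut.
Start: joints at [-72.422, 22.827, 2.584, 88.041, -1.071, 69.15, -2.905], TCP at [0.257, 0.597, 0.304] pointing down, gripper open.
Joint ranges: [-161.44, 161.44], [-28.35, 127.94], [-78.24, 83.42], [0, 140.83], [-78.03, 258.03], [13.02, 114.36], [-168.23, 168.23]. Speed limits (degrees/s): [147.25, 147.25, 180, 180, 180, 180, 180].

INTERFACE

Orientations are given as [roll, pitch, yaw] about the fixed x, y, z axes, in that order (R = Rz(yaw) Ry(pitch) Rx(roll)).
In Python, from plant import ctrl, imaging, job gives the robot as it stands. Calls block until the motion is done:
- ctrl.reach(position, orientation): joint-space move of the TCP to a pose.
- ctrl.move_l(position, orientation=None, vel=0.15, guard=None): straight line of the TCP; orientation=None keeps the orientation; vel is the mean speed in m/s. With guard (N) it stops when the force on the tool has changed by that much, and returns True; else False.
- ctrl.move_j(angles): joint-space move.
- ctrl.ungrasp() and ctrl.close(force=None): open the fingers fully, or close them until they stop; force is the grip in N (None keeps the last).
- ctrl.pause(seconds).
- ctrl.ik(position, orientation): joint angles nearest the present ones, or None.
- ctrl.observe(): the state.
- imaging.snapshot(name): name is "scene" or "top" or "wrist"; returns the picture (420x560x3 uint8, red, green, blue); there is no depth.
- imaging.get_calibration(name): a dict with "fx", "fy", "cx", "cy" (pixels), "distortion" ([k1, k2, p1, p2, k3] as OpenCV has them; the pictures are not rectified), "world_to_cam" (4x4, takes a point from world to camera coordinates); the wrist camera has in their place "hand_eye" (4x4, takes a point from camera to tool coordinates, whose origin is the TCP and whose axes are the tool frame's). Camera axes: x right, y down, z forward; pixel columns grow to the right and rows downward; lengths in m; the calibration is good to about 2 mm. A picture is of the moment at which its call begins: read the wrist's pose just before it. get_calibration takes no time and is no camera call.
A pose or a line that the arm cannot do raises ctrl.IKError and nothing moves.
- job.hand_in(): hands the job in, once; it reports no verdict.
The state is a dict: "time_s": time; "joint_pos": joint angles; "qd": joint speeds; "joint_torque": joint torques, N m; "eef_pos": TCP position; "tool_rot": TCP orientation; "contact_force": force on the tool from outside, world axes, zero at the start; "wrist_torque": the same for the moment, N m; "opening": opening from 0.0 (shut) to 1.0 (fully open).
Only numpy, scipy, OpenCV 4.12 (cv2) and the standard library are available. Lean on these libraries where they do the work, as an engineer would, in place of code of your own. Each camera call takes 0.05 s, during which the arm holds its last target. There are 200 camera calls.

## Working session

There is one attempt and no reset: what is moved stays moved. The work goes in short steps, each a Python script; the robot and the scene stay as the last script left them, time stands still between calls to the robot, and variables do not carry over. Pictures are saved under pics/ and viewed, on a budget of 10 in all, crops included, one or two more only if the job needs it, and the job is handed in when it is done.

```bash
ls; mkdir -p pics
python3 - <<'E'
from plant import ctrl, imaging, job
import cv2, numpy as np
for n in("top","scene"):
    im=imaging.snapshot(n); cv2.imwrite(f"pics/{n}0.png",im[:,:,::-1])
    c=imaging.get_calibration(n); print(n,{k:np.round(v,4).tolist() for k,v in c.items()})
print(imaging.get_calibration("wrist"))
o=ctrl.observe();print(o)
E
```

```text
pics
top {'fx': 501.3414, 'fy': 501.3414, 'cx': 268.7842, 'cy': 200.1732, 'distortion': [0.0495, 0.0, 0.0, 0.0, 0.0], 'world_to_cam': [[-0.0049, -0.9999, -0.0139, 0.0764], [-0.994, 0.0064, -0.1093, 0.6374], [0.1093, 0.0133, -0.9939, 1.4101], [0.0, 0.0, 0.0, 1.0]]}
scene {'fx': 462.4957, 'fy': 462.4957, 'cx': 284.3806, 'cy': 202.9976, 'distortion': [-0.1248, 0.0, 0.0, 0.0, 0.0], 'world_to_cam': [[-0.3483, 0.9374, -0.0064, 0.1634], [0.6643, 0.242, -0.7073, -0.3611], [-0.6614, -0.2505, -0.7069, 1.7564], [0.0, 0.0, 0.0, 1.0]]}
{'fx': 368.8488776132622, 'fy': 368.8488776132622, 'cx': 283.23398507947707, 'cy': 210.34943681811865, 'distortion': array([-0.08671698,  0.        ,  0.        ,  0.        ,  0.        ]), 'hand_eye': array([[-2.72797682e-04, -3.18418956e-01,  9.47950048e-01,
        -7.00469215e-02],
       [ 9.99999960e-01, -1.52220047e-04,  2.36645299e-04,
        -8.80607795e-04],
       [ 6.89446516e-05,  9.47950075e-01,  3.18418985e-01,
        -8.25100044e-02],
       [ 0.00000000e+00,  0.00000000e+00,  0.00000000e+00,
         1.00000000e+00]])}
{'time_s': 0.1, 'joint_pos': array([-72.42327941,  22.86668174,   2.57929773,  88.10719222,
        -1.07123799,  69.15156646,  -2.90589508]), 'qd': array([-0.03874018, -0.07775076,  0.0779878 , -0.19410105,  0.04535461,
        0.0200936 , -0.02153763]), 'joint_torque': array([ 3.23944754e-03, -4.76261687e+01,  1.36970166e+00, -2.54948920e+01,
        1.19588463e-02,  5.09776524e-03,  7.97584846e-06]), 'eef_pos': array([0.25635495, 0.59682063, 0.3029763 ]), 'tool_rot': array([ -86.19966609,   89.89868887, -109.44217911]), 'contact_force': array([-0.29251094, -0.04313631, -0.25253138]), 'wrist_torque': array([-0.03833909,  0.05427197, -0.05264528]), 'opening': 0.9996891950145619}
```

View pics/top0.png

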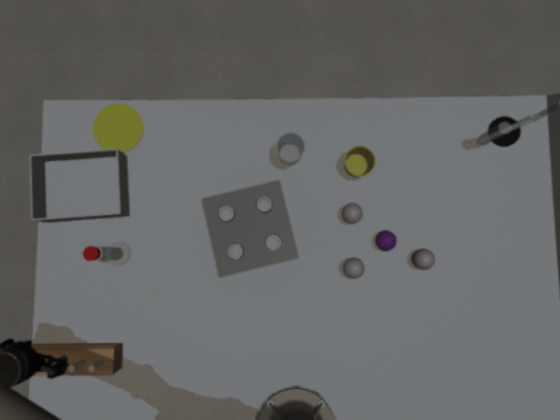

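View pics/scene0.png

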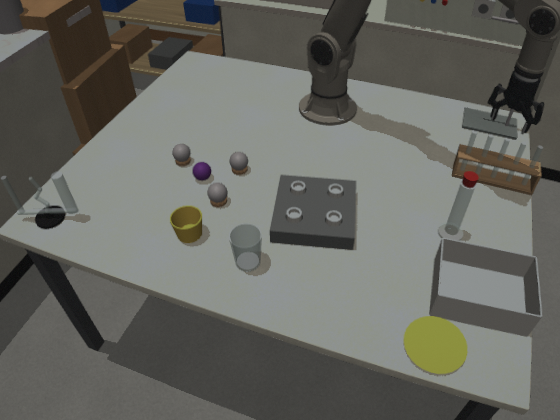

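The top view shows three steel balls at (352,213), (354,268) and (424,259). The purple look-alike sits between them at (386,240). The carrier is centred near (250,228), with the beaker at (290,150), the cup at (358,162) and the cylinder at about (110,253). The scene view agrees: balls at (182,153), (238,161) and (217,193), purple at (202,171). Next I'll measure everything and crop to confirm.

```bash
cat > h.py <<'E'
from plant import ctrl, imaging, job
import cv2, numpy as np
from scipy.optimize import least_squares
def proj(n,P,T=None):
    c=imaging.get_calibration(n); K=np.array([[c["fx"],0,c["cx"]],[0,c["fy"],c["cy"]],[0,0,1]])
    W=c["world_to_cam"] if T is None else T
    return cv2.projectPoints(np.atleast_2d(np.asarray(P,float)),cv2.Rodrigues(W[:3,:3])[0],W[:3,3],K,np.array(c["distortion"],float))[0][:,0]
E
python3 - <<'E'
from h import *
ims={n:cv2.imread(f"pics/{n}0.png") for n in("top","scene")}
def blobs(n,seeds,test,r=14):
    im=ims[n]; out=[]
    for u,v in seeds:
        m=np.zeros(im.shape[:2],np.uint8); cv2.circle(m,(u,v),r,255,-1); m[~test(im)]=0
        k,l,s,c=cv2.connectedComponentsWithStats(m); i=1+np.argmax(s[1:,4]); out.append([*c[i],s[i,4]])
    return np.array(out)
# seats: bright in dark carrier
st=blobs("top",[(226,213),(264,204),(235,251),(273,242)],lambda i:i.min(2)>130)
ss=blobs("scene",[(298,186),(336,189),(294,213),(334,216)],lambda i:i.min(2)>130)
print(st.round(1).tolist(),ss.round(1).tolist())
def mod(p,z=.063):
    c,s=np.cos(p[2]),np.sin(p[2]); L=np.array([[-55,-55],[-55,55],[55,-55],[55,55]])/1000
    return np.c_[L@np.array([[c,s],[-s,c]])+p[:2],np.full(4,z)]
def near(a,b): return b[np.argmin(((a[:,None]-b[None])**2).sum(2),1)]-a
for sets in((("top",st),),(("scene",ss),),(("top",st),("scene",ss))):
    # try a grid of initial poses
    f=lambda p:np.concatenate([near(proj(n,mod(p)),b[:,:2]).ravel() for n,b in sets])
    best=min((least_squares(f,[.6,.1,y]) for y in np.radians([-20,0,20])),key=lambda r:r.cost)
    print("carrier",best.x[:2],np.degrees(best.x[2]),best.cost)
# balls: grey ball vs. bright table: Hough on top
g=cv2.cvtColor(ims["top"],cv2.COLOR_BGR2GRAY)
def hough(n,lo,hi):
    g=cv2.cvtColor(ims[n],cv2.COLOR_BGR2GRAY); g=cv2.resize(g,None,fx=3,fy=3,interpolation=cv2.INTER_CUBIC)
    return cv2.HoughCircles(g,cv2.HOUGH_GRADIENT,1.5,40,param1=80,param2=20,minRadius=lo*3,maxRadius=hi*3)[0]/3
for n,seeds in(("top",[(352,213),(354,268),(424,259),(386,240)]),("scene",[(217,193),(238,161),(182,153),(202,171)])):
    C=hough(n,8,13)
    for s in seeds:
        i=np.argmin(np.hypot(*(C[:,:2]-s).T)); w=least_squares(lambda p:proj(n,[[*p,.038]])[0]-C[i,:2],[.5,-.2]).x
        print(n,s,C[i].round(1),w.round(4))
for nm,s,z in(("beaker",(290,152),.0),("cup",(357,165),.0),("cyl",(120,253),0)):
    print(nm,least_squares(lambda p:proj("top",[[*p,z]])[0]-s,[.5,-.2]).x.round(3))
cv2.imwrite("pics/crop1.png",cv2.convertScaleAbs(cv2.resize(ims["top"][170:300,190:450],(780,390),interpolation=cv2.INTER_CUBIC),alpha=1.5))
E
```

```text
Traceback (most recent call last):
ValueError: attempt to get argmax of an empty sequence
```

```bash
cat > m.py <<'E'
from h import *
ims={n:cv2.imread(f"pics/{n}0.png") for n in("top","scene")}
def blobs(n,seeds,r=13):
    g=cv2.cvtColor(ims[n],cv2.COLOR_BGR2GRAY); out=[]
    for u,v in seeds:
        p=cv2.resize(g[v-r:v+r+1,u-r:u+r+1],None,fx=4,fy=4,interpolation=cv2.INTER_CUBIC)
        t,b=cv2.threshold(p,0,255,cv2.THRESH_OTSU)
        c=max(cv2.findContours(b,cv2.RETR_EXTERNAL,cv2.CHAIN_APPROX_NONE)[0],key=cv2.contourArea)
        m=cv2.moments(cv2.convexHull(c)); out.append([(m["m10"]/m["m00"]+.5)/4-.5+u-r,(m["m01"]/m["m00"]+.5)/4-.5+v-r,m["m00"]/16])
    return np.array(out)
st=blobs("top",[(226,213),(264,204),(235,251),(273,242)])
ss=blobs("scene",[(298,186),(336,189),(294,213),(334,216)])
print(st.round(1).tolist(),ss.round(1).tolist())
def mod(p,z=.064):
    c,s=np.cos(p[2]),np.sin(p[2]); L=np.array([[-55,-55],[-55,55],[55,-55],[55,55]])/1000
    return np.c_[L@np.array([[c,s],[-s,c]])+p[:2],np.full(4,z)]
def near(a,b): return b[np.argmin(((a[:,None]-b[None])**2).sum(2),1)]-a
for sets in((("top",st),),(("scene",ss),),(("top",st),("scene",ss))):
    f=lambda p:np.concatenate([near(proj(n,mod(p)),b[:,:2]).ravel() for n,b in sets])
    best=min((least_squares(f,[.6,.12,y]) for y in np.radians([-20,0,20])),key=lambda r:r.cost)
    print("carrier",best.x[:2],np.degrees(best.x[2]),best.cost)
def hough(n,lo,hi):
    g=cv2.cvtColor(ims[n],cv2.COLOR_BGR2GRAY); g=cv2.resize(g,None,fx=3,fy=3,interpolation=cv2.INTER_CUBIC)
    return cv2.HoughCircles(g,cv2.HOUGH_GRADIENT,1.5,30,param1=60,param2=15,minRadius=lo*3,maxRadius=hi*3)[0]/3
for n,seeds in(("top",[(352,213),(354,268),(424,259),(386,240)]),("scene",[(217,193),(238,161),(182,153),(202,171)])):
    C=hough(n,8,13)
    for s in seeds:
        i=np.argmin(np.hypot(*(C[:,:2]-s).T)); w=least_squares(lambda p:proj(n,[[*p,.038]])[0]-C[i,:2],[.5,-.2]).x
        print(n,s,C[i].round(1),w.round(4))
for nm,s,z in(("beaker",(290,152),.0),("cup",(357,165),.0),("cyl",(120,253),0)):
    print(nm,least_squares(lambda p:proj("top",[[*p,z]])[0]-s,[.5,-.2]).x.round(3))
cv2.imwrite("pics/crop1.png",cv2.convertScaleAbs(cv2.resize(ims["top"][170:300,190:450],(780,390),interpolation=cv2.INTER_CUBIC),alpha=1.5))
E
python3 m.py
```

```text
[[225.8, 212.8, 167.8], [263.8, 203.7, 162.8], [234.7, 251.2, 168.6], [273.0, 242.2, 172.2]] [[297.7, 185.2, 115.6], [335.3, 188.3, 118.1], [293.6, 212.2, 139.2], [333.6, 215.6, 141.6]]
carrier [0.55818425 0.12759626] 13.137409145779989 0.09682675340798184
carrier [0.55324675 0.12466063] 13.354442107719635 0.027710475873016463
carrier [0.55662922 0.12638473] 13.222683183863813 2.963810754946235
top (352, 213) [351.8 213.2  10.3] [ 0.5984 -0.1643]
top (354, 268) [353.2 267.8  10.8] [ 0.4441 -0.1648]
top (424, 259) [417.2 259.2  10.4] [ 0.4675 -0.3445]
top (386, 240) [385.8 240.8  10.4] [ 0.5197 -0.2583]
scene (217, 193) [217.2 192.8  10. ] [ 0.5983 -0.1653]
scene (238, 161) [238.8 160.8   9.3] [ 0.4408 -0.1664]
scene (182, 153) [181.2 152.2   9.2] [ 0.4648 -0.3642]
scene (202, 171) [201.2 171.2   9.1] [ 0.5275 -0.2565]
beaker [0.786 0.009]
cup [ 0.745 -0.189]
cyl [0.489 0.508]
```

```bash
sleep 8; ls pics
```

```text
crop1.png
scene0.png
top0.png
```

View pics/crop1.png

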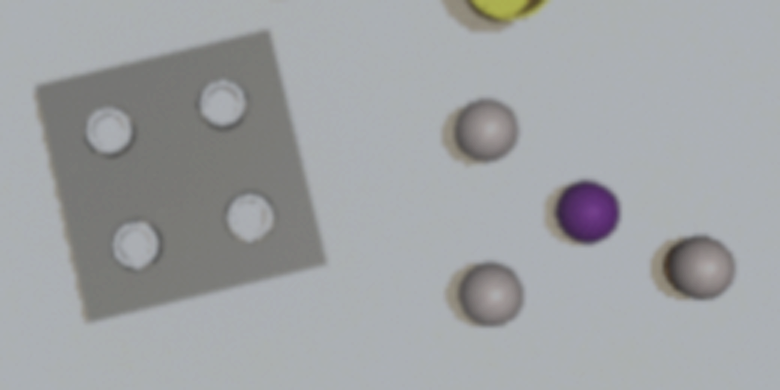

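Confirmed in the crop: three steel-grey balls at top-view (352,213), (354,268) and (424,259). The purple one at (386,240) is the look-alike. The Hough fit for the third ball hit its shadow edge at 417, so I'm using the eyeballed 424, which matches the scene view. The two views put the carrier 5 mm apart, so I'll refine it with the wrist camera on the way.

```bash
cat >> h.py <<'E'
O=[0,90,-122]
from scipy.spatial.transform import Rotation as Rot
def wshot(name):
    s=ctrl.observe(); im=imaging.snapshot("wrist"); cv2.imwrite(f"pics/{name}.png",im[:,:,::-1])
    T=np.eye(4); T[:3,:3]=Rot.from_euler("xyz",s["tool_rot"],degrees=True).as_matrix(); T[:3,3]=s["eef_pos"]
    W=np.linalg.inv(T@imaging.get_calibration("wrist")["hand_eye"]); np.save(f"pics/{name}.npy",W); return W
E
python3 - <<'E'
from h import *
s=ctrl.observe(); ctrl.move_l([*s["eef_pos"][:2],.38],vel=.25)
ctrl.reach([.575,.16,.35],O); ctrl.pause(.2); print(ctrl.observe()["time_s"])
W=wshot("w1"); print(ctrl.observe()["joint_pos"].round(0))
c=np.radians(13.2); L=np.array([[-55,-55],[-55,55],[55,-55],[55,55]])/1000
P=L@np.array([[np.cos(c),np.sin(c)],[-np.sin(c),np.cos(c)]])+[.5566,.1264]
print(proj("wrist",np.c_[P,[.066]*4],W).round(1))
ctrl.reach([.53,-.22,.35],O); ctrl.pause(.2); W=wshot("w2")
print(proj("wrist",[[.598,-.165,.038],[.442,-.165,.038],[.466,-.3635,.038],[.523,-.257,.038]],W).round(1),ctrl.observe()["time_s"],ctrl.observe()["eef_pos"],ctrl.observe()["tool_rot"])
a=[cv2.imread(f"pics/w{i}.png") for i in(1,2)]
cv2.imwrite("pics/w12.png",cv2.convertScaleAbs(np.hstack([cv2.resize(x,(400,300)) for x in a]),alpha=1.3))
E
```

```text
2.7167
[-47.  18.  36.  93. -11.  73. -42.]
[[286.4 279.5]
 [210.  211.7]
 [363.  211.4]
 [286.6 134. ]]
[[312.8  87.8]
 [185.9 169.3]
 [301.7 297.8]
 [296.3 201.2]] 4.4417 [ 0.53052713 -0.21896175  0.34988775] [-113.81084452   89.98764003  124.3040499 ]
```

View pics/w12.png

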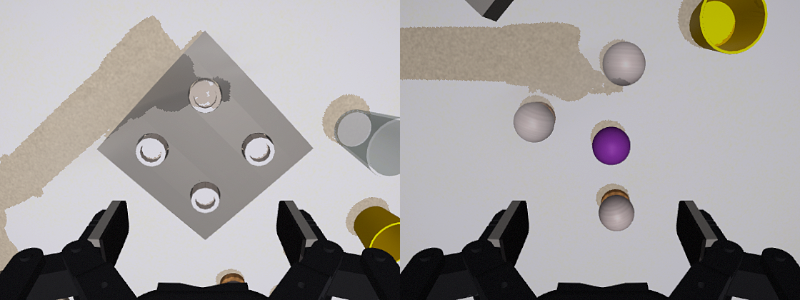

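The left half (w1) shows the carrier with its four rings at about (286,279), (210,210), (363,210) and (287,133) in full-size pixels. The right half (w2) shows the grey balls at about (314,88), (188,171) and (302,297), with the purple one at (296,204). All are within about 2 px of the predictions. I'll refine both poses and then grasp the first ball.

```bash
cat > m2.py <<'E'
from h import *
W1,W2=np.load("pics/w1.npy"),np.load("pics/w2.npy")
def circ(name,seeds,lo,hi,p2=15):
    g=cv2.imread(f"pics/{name}.png",0); g=cv2.resize(g,None,fx=2,fy=2,interpolation=cv2.INTER_CUBIC); out=[]
    for u,v in seeds:
        r=34; p=g[int(2*(v-r)):int(2*(v+r)),int(2*(u-r)):int(2*(u+r))]
        C=cv2.HoughCircles(p,cv2.HOUGH_GRADIENT,1,15,param1=80,param2=p2,minRadius=2*lo,maxRadius=2*hi)[0]/2
        i=np.argmin(np.hypot(*(C[:,:2]-r).T)); out.append([C[i,0]+int(2*(u-r))/2,C[i,1]+int(2*(v-r))/2,C[i,2]])
    return np.array(out)
b=circ("w2",[(314,88),(188,171),(302,297)],25,32); print(b.round(1).tolist())
B=[least_squares(lambda p:proj("wrist",[[*p,.038]],W2)[0]-c[:2],[.5,-.2]).x for c in b]; print(np.round(B,4))
r=circ("w1",[(286,279),(210,211),(363,211),(287,134)],19,25); print(r.round(1).tolist())
L=np.array([[-55,-55],[-55,55],[55,-55],[55,55]])/1000
def mod(p): c,s=np.cos(p[2]),np.sin(p[2]); return np.c_[L@np.array([[c,s],[-s,c]])+p[:2],np.full(4,.066)]
f=least_squares(lambda p:(proj("wrist",mod(p),W1)-r[:,:2]).ravel(),[.556,.126,.23]); print(f.x,np.degrees(f.x[2]),f.fun.round(1),mod(f.x).round(4).tolist())
E
python3 m2.py
```

```text
[[313.20001220703125, 89.80000305175781, 30.0], [187.8000030517578, 170.1999969482422, 29.0], [302.79998779296875, 298.20001220703125, 25.600000381469727]]
[[ 0.5974 -0.1669]
 [ 0.4431 -0.1669]
 [ 0.4668 -0.3647]]
[[286.79998779296875, 275.79998779296875, 21.899999618530273], [212.8000030517578, 209.8000030517578, 23.299999237060547], [360.79998779296875, 208.1999969482422, 22.5], [286.79998779296875, 134.8000030517578, 22.5]]
[0.5578276  0.12786659 0.23520675] 13.476354268923927 [ 0.3  2.2 -2.6  0.5  2.6  1.  -0.3 -2.8] [[0.5172, 0.0616, 0.066], [0.4915, 0.1685, 0.066], [0.6241, 0.0872, 0.066], [0.5985, 0.1942, 0.066]]
```

```bash
sed -i 's/np.full(4,.066)/np.full(4,.050)/' m2.py; python3 m2.py | tail -1
cat >> h.py <<'E'
BALL=dict(A=(.598,-.166),B=(.4425,-.166),C=(.4665,-.364))
G=.054; DZ=.004   # grasp point held 4 mm above ball centre
def tcp(zball): return zball+DZ+G
def st(msg=""):
    s=ctrl.observe(); print(msg,"t%.1f"%s["time_s"],"pos",s["eef_pos"].round(4),"F",s["contact_force"].round(1),"open %.3f"%s["opening"]); return s
def pick(k):
    x,y=BALL[k]; ctrl.reach([x,y,.20],O); ctrl.move_l([x,y,tcp(.038)],vel=.2)
    ctrl.close(70); st("grasp"); ctrl.move_l([x,y,.23],vel=.25); st("lift")
def press(xy):
    """lower held ball on a seat and press; returns TCP z where it stopped"""
    x,y=xy; ctrl.reach([x,y,.23],O); ctrl.move_l([x,y,tcp(.100)],vel=.25); ctrl.pause(.15); st("above")
    hit=ctrl.move_l([x,y,tcp(.066)],vel=.03,guard=22); s=st(f"press hit={hit}")
    print("  ball centre z if no slip %.4f"%(s["eef_pos"][2]-G-DZ)); return s["eef_pos"][2]
E
python3 -c "
from h import *
pick('A')"
```

```text
[0.5554456  0.12374224 0.23520629] 13.476327858869594 [ 0.3 -1.   0.7 -0.  -0.6  0.6 -0.3  0.2] [[0.5148, 0.0574, 0.05], [0.4891, 0.1644, 0.05], [0.6217, 0.0831, 0.05], [0.5961, 0.19, 0.05]]
grasp t6.2 pos [ 0.5989 -0.1664  0.0985] F [-2.8  1.5  9.3] open 0.670
lift t6.9 pos [ 0.5971 -0.1652  0.2287] F [-0.7  0.4 -3.9] open 0.670
```

```bash
cat >> h.py <<'E'
c_=np.radians(13.4); WELL={i+1:(np.array([np.cos(c_)*a-np.sin(c_)*b,np.sin(c_)*a+np.cos(c_)*b])*.055+[.5554,.1242]).tolist() for i,(a,b) in enumerate([(-1,-1),(-1,1),(1,-1),(1,1)])}
E
python3 -c "
from h import *
print(WELL); press(WELL[1])"
```

```text
{1: [0.5146434613906619, 0.05795119200630454], 2: [0.4891511920063045, 0.16495653860933818], 3: [0.6216488079936955, 0.08344346139066185], 4: [0.5961565386093381, 0.19044880799369546]}
above t8.4 pos [0.5158 0.0572 0.1595] F [ 0.4  0.7 -2.1] open 0.668
press hit=True t9.3 pos [0.516  0.0588 0.1325] F [0.8 0.6 7. ] open 0.669
  ball centre z if no slip 0.0745
```

The seat yielded the full 20 mm, then hit a firm stop. I'll release and check from above with the fingers shut, since the ball top is at 102 mm if home and 122 mm if raised.

```bash
cat >> h.py <<'E'
def release_check(xy):
    x,y=xy; ctrl.ungrasp(); ctrl.move_l([x,y,.215],vel=.25); st("released")
    ctrl.close(30); ctrl.move_l([x,y,.185],vel=.15); ctrl.pause(.1)
    hit=ctrl.move_l([x,y,.168],vel=.03,guard=14); s=st(f"tap hit={hit}")
    print("  ball top z %.4f"%(s["eef_pos"][2]-.073))
    ctrl.move_l([x,y,.22],vel=.25); ctrl.ungrasp(); st("end")
E
python3 -c "
from h import *
release_check(WELL[1])"
```

```text
released t10.2 pos [0.5148 0.0581 0.2156] F [-0.2 -0.7 -0.4] open 1.002
tap hit=True t11.8 pos [0.5157 0.058  0.174 ] F [-1.2 -0.7  8.2] open -0.005
  ball top z 0.1010
end t12.9 pos [0.5146 0.058  0.22  ] F [-0.   0.2 -0.1] open 1.003
```

Well 1 is home: the ball top reads 101 mm and stayed firm under 14 N. Next is ball B into well 3.

```bash
python3 -c "
from h import *
pick('B'); z=press(WELL[3])
if z<.138: release_check(WELL[3])
else: print('JAMMED?')"
```

```text
grasp t14.9 pos [ 0.4436 -0.1662  0.0977] F [-1.5  1.4  9.8] open 0.666
lift t15.6 pos [ 0.4416 -0.1652  0.229 ] F [-0.1 -0.5 -3.7] open 0.670
above t17.4 pos [0.6222 0.0826 0.1596] F [-0.2 -0.2 -3. ] open 0.669
press hit=True t17.9 pos [0.6229 0.0844 0.1524] F [0.5 1.2 3.3] open 0.671
  ball centre z if no slip 0.0944
JAMMED?
```

The ball stopped at the raised height (about 92 mm), where well 1 had yielded. I'll press once more, slowly, to rule out an impact spike.

```bash
python3 -c "
from h import *
x,y=WELL[3]
h=ctrl.move_l([x,y,.138],vel=.015,guard=20); s=st(f'again {h}')
if s['eef_pos'][2]>.146:
    print('JAMMED 3'); ctrl.move_l([x,y,.23],vel=.25); z=press(WELL[4])
    if z<.138: release_check(WELL[4])
"
```

```text
again True t18.3 pos [0.6234 0.0847 0.1521] F [-1.2  0.5  5.9] open 0.671
JAMMED 3
above t19.8 pos [0.5971 0.1898 0.1596] F [ 0.1 -0.  -3.2] open 0.666
press hit=True t20.7 pos [0.5976 0.1915 0.1323] F [0.  0.2 3.3] open 0.672
  ball centre z if no slip 0.0743
released t21.6 pos [0.5964 0.1905 0.216 ] F [-0.1  0.1 -0.2] open 0.998
tap hit=True t23.3 pos [0.597  0.1905 0.1741] F [-1.2 -0.3  5.6] open 0.000
  ball top z 0.1011
end t24.4 pos [0.5962 0.1905 0.22  ] F [-0.6 -0.9  0.4] open 1.002
```

Well 3 is jammed: it held twice under 20 N or more. Well 4 is home. Ball C goes into well 2.

```bash
python3 -c "
from h import *
pick('C'); z=press(WELL[2])
if z<.138: release_check(WELL[2])
ctrl.reach([.575,.16,.35],O); ctrl.pause(.2); wshot('w3'); st()
a=cv2.imread('pics/w3.png'); cv2.imwrite('pics/top3.png',imaging.snapshot('top')[:,:,::-1]); b=cv2.imread('pics/top3.png')
cv2.imwrite('pics/end.png',cv2.convertScaleAbs(np.hstack([cv2.resize(i,(400,300)) for i in(a,b)]),alpha=1.3))
"
```

```text
grasp t27.5 pos [ 0.4672 -0.3649  0.0982] F [-0.8  1.   6.2] open 0.672
lift t28.2 pos [ 0.4662 -0.363   0.2288] F [ 0.3  1.5 -2.8] open 0.669
above t30.7 pos [0.4902 0.1648 0.1596] F [ 0.   1.1 -1.9] open 0.669
press hit=True t31.5 pos [0.49   0.1652 0.132 ] F [-1.7 -0.3  8.9] open 0.667
  ball centre z if no slip 0.0740
released t32.4 pos [0.4892 0.1653 0.2155] F [ 0.5 -0.3 -0.1] open 1.002
tap hit=True t34.1 pos [0.4903 0.1651 0.174 ] F [-1.5  0.5  8.5] open -0.002
  ball top z 0.1010
end t35.2 pos [0.4892 0.1649 0.22  ] F [-0.7 -0.4  0.2] open 1.000
 t36.1 pos [0.574  0.1604 0.3487] F [ 0.5  0.3 -0.4] open 1.003
```

View pics/end.png

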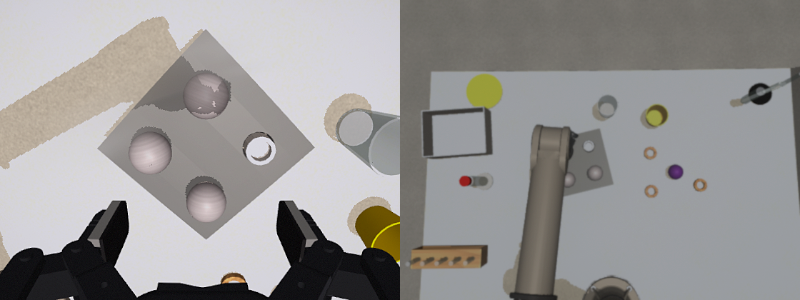

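The wrist view shows three balls seated and well 3 empty, with its ring still raised at (260,150) in the left half. In the top view the cork rings are empty, and the purple ball, beaker, cup and cylinder are where they started. Handing in.

```bash
python3 -c "
from h import *
print(job.hand_in())"
```

```text
the job is handed in; nothing more can be done
None
```

The three steel balls are in wells 1, 4 and 2, each pressed fully home. Well 3 is empty because its seat is the jammed one: with a ball on it, it didn't move under two presses of at least 20 N.

- **Seats home:** after each release I pressed the ball again from above with shut fingers, up to 14 N. All three ball tops read 101 mm and held firm. That is 1 mm below the expected 102 mm and the same on all three; a raised seat would read 122 mm.
- **Scene:** the last pictures show three balls seated and well 3's ring still raised. The purple ball, the glassware and the cup look unmoved.
- **Time:** the robot's clock was at about 36 s when I handed in, against the 72 s limit.
- **Disagreements:** the top and scene cameras placed the carrier 5 mm apart, so I settled its position with a wrist picture. The automatic fit of the third ball in the top view caught its shadow; I placed that ball from the scene and wrist views instead.

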